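# Find the loose sander bolt and hold its cap open

## Task

For refitting the sander's loose foot bolt, first count exactly two of the four brass bushes into the blue tray and leave the other two on the mat. Then tap the three bolt heads to find the loose one, the one that sinks and stays down, and lift that bolt's yellow cap by its red bar at least 45 degrees, leaving the tight bolts' caps shut and the tools and other things around undisturbed. Finish while still holding that cap open: do not let go of it.

Things in the scene. Friction and masses are not known exactly. Their poses are not given: they have to be found in the camera images.
- plate: Grey steel foot plate of a sander motor, fixed: 150 mm (its x) by 300 mm (its y), 30 mm high, and 120 mm more at -y under a dark motor 126 mm high. Origin: underside, centre of the 150 x 300 part. x points from the caps' red bars to their hinges; the bolts stand along y: right at -90 mm, middle 0, left +90 mm, all at x = +12 mm.
- mat: Black rubber mat, fixed, 170 x 170 x 3 mm, origin at the centre of its underside; four brass bushes stand on it at the start.
- tray_in (a point): Blue open parts tray, fixed, 130 x 130 mm outside, 35 mm high, walls 4 mm. The point is the centre of its inner floor (about 4 mm above the table); axes along the walls.
- bolt_left_top (a point): Centre of the top of the left bolt's steel hex head (about 25 mm wide, top 56 mm above the table), which sticks up through a 34 x 34 mm window in its yellow cap (closed cap's top: 36.5 mm). All three look alike. Pressed with a fingertip, the loose bolt sinks 8 mm at about 4 N and stays down; tight ones give under 1.5 mm at 25 N. Which is loose varies.
- bolt_left (a joint): How far the left bolt has sunk, in m: 0 at the start, 0.008 when the loose one has been pushed fully down.
- cap_left_bar (a point): Centre of the left cap's red grip bar: 10 mm thick, along the plate's y, 48 mm between its posts, 30 mm above the cap's face (bar centre 68.5 mm above the table when shut). Pinch it from above, closing along the plate's x; it may turn between the pads. The hinge axis is parallel to it, 95 mm further along the plate's +x and 35 mm lower when shut.
- cap_left (a joint): Opening angle of the left yellow cap (105 x 60 mm, 6 mm thick, about 0.25 kg): 0 shut, stop at 1.2 rad; opening swings the bar up and over towards the plate's +x. It falls shut by its own weight when let go.
- bolt_middle_top (a point): Centre of the top of the middle bolt's steel hex head (about 25 mm wide, top 56 mm above the table), which sticks up through a 34 x 34 mm window in its yellow cap (closed cap's top: 36.5 mm). All three look alike. Pressed with a fingertip, the loose bolt sinks 8 mm at about 4 N and stays down; tight ones give under 1.5 mm at 25 N. Which is loose varies.
- bolt_middle (a joint): How far the middle bolt has sunk, in m: 0 at the start, 0.008 when the loose one has been pushed fully down.
- cap_middle_bar (a point): Centre of the middle cap's red grip bar: 10 mm thick, along the plate's y, 48 mm between its posts, 30 mm above the cap's face (bar centre 68.5 mm above the table when shut). Pinch it from above, closing along the plate's x; it may turn between the pads. The hinge axis is parallel to it, 95 mm further along the plate's +x and 35 mm lower when shut.
- cap_middle (a joint): Opening angle of the middle yellow cap (105 x 60 mm, 6 mm thick, about 0.25 kg): 0 shut, stop at 1.2 rad; opening swings the bar up and over towards the plate's +x. It falls shut by its own weight when let go.
- bolt_right_top (a point): Centre of the top of the right bolt's steel hex head (about 25 mm wide, top 56 mm above the table), which sticks up through a 34 x 34 mm window in its yellow cap (closed cap's top: 36.5 mm). All three look alike. Pressed with a fingertip, the loose bolt sinks 8 mm at about 4 N and stays down; tight ones give under 1.5 mm at 25 N. Which is loose varies.
- bolt_right (a joint): How far the right bolt has sunk, in m: 0 at the start, 0.008 when the loose one has been pushed fully down.
- cap_right_bar (a point): Centre of the right cap's red grip bar: 10 mm thick, along the plate's y, 48 mm between its posts, 30 mm above the cap's face (bar centre 68.5 mm above the table when shut). Pinch it from above, closing along the plate's x; it may turn between the pads. The hinge axis is parallel to it, 95 mm further along the plate's +x and 35 mm lower when shut.
- cap_right (a joint): Opening angle of the right yellow cap (105 x 60 mm, 6 mm thick, about 0.25 kg): 0 shut, stop at 1.2 rad; opening swings the bar up and over towards the plate's +x. It falls shut by its own weight when let go.
- bush1_mid (a point): Centre, half-way up, of a brass bush (one of four alike): upright ring 32 mm across, 22 mm high, 16 mm bore, about 0.1 kg, standing on the mat about 84 mm from its neighbours, each up to 8 mm off.
- bush2_mid (a point): Centre, half-way up, of a brass bush (one of four alike): upright ring 32 mm across, 22 mm high, 16 mm bore, about 0.1 kg, standing on the mat about 84 mm from its neighbours, each up to 8 mm off.
- bush3_mid (a point): Centre, half-way up, of a brass bush (one of four alike): upright ring 32 mm across, 22 mm high, 16 mm bore, about 0.1 kg, standing on the mat about 84 mm from its neighbours, each up to 8 mm off.
- bush4_mid (a point): Centre, half-way up, of a brass bush (one of four alike): upright ring 32 mm across, 22 mm high, 16 mm bore, about 0.1 kg, standing on the mat about 84 mm from its neighbours, each up to 8 mm off.
- offcut: Bystander: pale wood offcut 50 x 90 x 22 mm, origin under its centre.
- driver: Bystander: screwdriver lying down, origin under it.
- glue: Bystander: yellow glue bottle 60 mm across, 120 mm tall, origin under its centre.
- tape: Bystander: orange tape measure 60 x 60 x 35 mm, origin under its centre.
- brush: Bystander: bench brush lying down, origin under it.

How it is judged:
By the outcome, as a careful person would: the job done as asked, in the order asked, and still so for the second after the job is handed in, while the arm keeps its last pose, push and grip.
It also fails if it takes over 72 s, if anything falls off the work surface, if the arm or the gripper's body presses on something with over 40 N, if the wrist force passes 120 N, or if a joint passes its speed limit or range.

## Robot

A 7-joint arm with a two-finger parallel gripper is mounted at the origin on the work surface. World frame = base frame: x ahead of the robot, y to its left, z up, the work surface at z = 0. Lengths are in m, angles in rad, forces in N, time in s.
With the tool pointing down it reaches from about 0.35 to 0.9 m from the base axis. Payload 8.1 kg.
Tool frame: the origin (TCP) lies where the fingers leave the gripper's body, on its centre line; the fingertips stand 66 mm ahead of it and the grasp point (between the pads) lies 47 mm ahead of it (arm.tip_reach is the distance from the TCP to the fingertips, in m); z points along the fingers, y is the direction in which the jaws open and shut (so a half turn about z gives the same grasp; the last joint's range is limited). The gripper opens to 92 mm and grips with 3 to 60 N. Pads are 19 mm wide; open, the fingers measure 130 mm over their backs; the gripper's body (75 mm by 190 mm) begins 47 mm behind the grasp point.
Start: joints at [-0.103, 0.434, 0.025, 1.573, -0.012, 1.134, -0.075], TCP at [0.625, -0, 0.292] pointing down, gripper open.
Joint ranges: [-2.62, 2.62], [-0.44, 2.09], [-1.27, 1.32], [0.08, 2.57], [-1.32, 4.46], [0.12, 2], [-2.74, 2.74]. Speed limits (rad/s): [2.22, 2.22, 3.01, 3.01, 3.14, 3.14, 3.14].

## Interface

Orientations are given as a rotation vector (axis times angle).
In Python, from cell import arm gives the robot as it stands.
- The arm moves only by the tool carry_out, never from a script. Its argument "plan" is a list of rows, each a list of 5 numbers: the shift along the world's x, y, z in cm, then the turn about the world's z in rad, then the finger opening in cm, from 0 to 9.18. In form: [[tx, ty, tz, spin, fingers], ...]. A call has 1 to 20 rows; each row is the pose to reach, as a shift and turn from the pose measured when the call began; what a row does not reach only later rows make up. A row lasts 1/10 s, in which the tool goes at most 50 mm and 8.59 degrees, less where a joint would pass 70% of its speed; a pose out of reach is approached as far as the arm can. A call with a gripper value outside its range is refused whole. The fingers move at their own pace and stop on an object; "squeeze" is the grip in N (left out, the last holds). Time passes only in rows, so rows that repeat a pose let the fingers close. It gives the time, the measured TCP pose, the force and the opening at its end, in the units of the state.
- arm.observe(): the state, without advancing time (a new reading comes with each control period).
- arm.get_image(name): name is "scene" or "side" or "wrist"; returns (picture, depth): 400x640x3 uint8, red, green, blue; 400x640 float32, m along the optical axis (not along the pixel's ray), 0 where there is no reading.
- arm.get_calibration(name): a dict with "intrinsics" (3x3 intrinsics, pixels), "D" ([k1, k2, p1, p2, k3] as OpenCV has them; the pictures are not rectified), "rvec" (rotation vector, rad) and "tvec" (3), from world to camera coordinates, as OpenCV has them; the wrist camera has in their place "tool_from_camera" (4x4, takes a point from camera to tool coordinates, whose origin is the TCP and whose axes are the flange's). Camera axes: x right, y down, z forward; pixel columns grow to the right and rows downward; lengths in m; the calibration is good to about 2 mm. A picture is of the moment at which its call begins: read the wrist's pose just before it. get_calibration takes no time and is no camera call.
- arm.sign_off(): hands the job in, once; it reports no verdict.
The state is a dict: "clock": time; "joints": joint angles; "dq": joint speeds; "joint_efforts": joint torques, N m; "position": TCP position; "ee_rot": TCP orientation; "force": force on the tool from outside, world axes, zero at the start; "ft_torque": the same for the moment, N m; "width": opening from 0.0 (shut) to 1.0 (fully open).
Only numpy, scipy, OpenCV 4.12 (cv2) and the standard library are available. Lean on these libraries where they do the work, as an engineer would, in place of code of your own. Each camera call takes 0.05 s, during which the arm holds its last target. There are 200 camera calls.

## Working session

There is one attempt and no reset: what is moved stays moved. The work goes in short steps, Python scripts to look and compute and a tool call to move; the robot and the scene stay as the last step left them, time stands still between calls to the robot, and variables do not carry over. Pictures are saved under pics/ and viewed, about 8 in all and at most 12, crops included, and the job is handed in when it is done.

Besides the shell and the picture viewer there is one more tool, called after "Request:" as name(argument=value, ...) on one line, values as JSON. carry_out: Moves the arm, as the interface text tells. Its arguments: {"type":"object","properties":{"plan":{"type":"array"},"squeeze":{"type":"number"}},"required":["plan"]}

```bash
mkdir -p pics; cat > h.py <<'E'
import numpy as np, cv2
from cell import arm
def cal(name, st=None):
    c=arm.get_calibration(name); K=np.array(c["intrinsics"],float); D=np.array(c["D"],float)
    if name=="wrist":
        st=st or arm.observe(); T=np.eye(4); T[:3,:3]=cv2.Rodrigues(np.array(st["ee_rot"],float))[0]; T[:3,3]=st["position"]
        W=T@np.array(c["tool_from_camera"])
    else:
        R=cv2.Rodrigues(np.array(c["rvec"],float))[0]; W=np.eye(4); W[:3,:3]=R.T; W[:3,3]=-R.T@np.array(c["tvec"],float).ravel()
    return K,D,W
def ray(c,uv):
    K,D,W=c; p=cv2.undistortPoints(np.array(uv,float).reshape(-1,1,2),K,D).reshape(-1,2)
    d=np.c_[p,np.ones(len(p))]@W[:3,:3].T
    return W[:3,3],d
def onplane(c,uv,z):
    o,d=ray(c,uv); return o+d*((z-o[2])/d[:,2])[:,None]
def cloud(c,uv,depth):
    o,d=ray(c,uv); uv=np.array(uv,int).reshape(-1,2); return o+d*depth[uv[:,1],uv[:,0]][:,None]
def tri(c1,u1,c2,u2):
    o1,d1=ray(c1,u1); o2,d2=ray(c2,u2); d1=d1[0];d2=d2[0]
    s=np.linalg.lstsq(np.c_[d1,-d2],o2-o1,rcond=None)[0]; a=o1+s[0]*d1;b=o2+s[1]*d2
    return (a+b)/2,np.linalg.norm(a-b)
def blobs(img,lo,hi,amin=30):
    m=cv2.inRange(cv2.cvtColor(img,cv2.COLOR_RGB2HSV),lo,hi)
    n,l,s,ce=cv2.connectedComponentsWithStats(m)
    return [(ce[i],s[i]) for i in range(1,n) if s[i,4]>=amin],l
def snap(name,tag):
    st=arm.observe(); im,d=arm.get_image(name); cv2.imwrite(f"pics/{tag}.png",im[:,:,::-1]); np.savez(f"pics/{tag}.npz",im=im,d=d); return cal(name,st),im,d
E
python3 - <<'E'
from h import *
for n in("scene","side","wrist"):
    c,im,d=snap(n,n+"0"); print(n,c[2].round(3).tolist(),(d>0).mean())
print(arm.observe())
E
```

```text
scene [[-0.19, 0.787, -0.587, 1.195], [0.982, 0.141, -0.13, 0.187], [-0.02, -0.6, -0.799, 0.926], [0.0, 0.0, 0.0, 1.0]] 0.99580859375
side [[-0.922, -0.277, 0.272, 0.336], [-0.387, 0.617, -0.685, 0.694], [0.022, -0.737, -0.676, 0.703], [0.0, 0.0, 0.0, 1.0]] 0.99606640625
wrist [[1.0, 0.0, -0.002, 0.625], [-0.0, -0.961, -0.277, 0.073], [-0.002, 0.277, -0.961, 0.385], [0.0, 0.0, 0.0, 1.0]] 0.99617578125
{'clock': 0.15, 'joints': array([-0.10256014,  0.43508178,  0.02496877,  1.573871  , -0.01157498,
        1.1339931 , -0.07508463]), 'dq': array([ 8.82110191e-05, -2.59818326e-03,  9.55594731e-04, -3.75416835e-03,
        4.59160961e-04, -6.08968157e-04, -4.44535639e-04]), 'joint_efforts': array([ 9.13879558e-04, -6.68263149e+01,  9.85680185e-01, -3.14695251e+01,
       -6.03506877e-02,  3.94195947e-02,  8.07748006e-05]), 'position': array([ 6.24698923e-01, -6.80576293e-05,  2.91620045e-01]), 'ee_rot': array([-2.22099210e+00, -2.22081996e+00,  1.48021384e-03]), 'force': array([-0.24492593,  0.22372082, -0.2848442 ]), 'ft_torque': array([ 0.01390517,  0.00398184, -0.00968202]), 'width': 0.9974370498767238}
```

View pics/scene0.png

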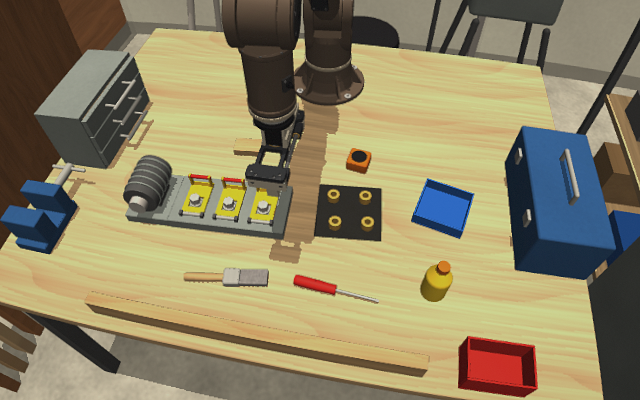

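View pics/side0.png

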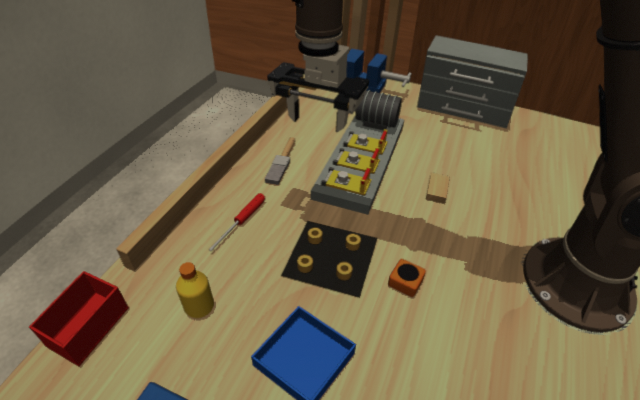

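The scene view shows the plate with its caps at about (230,200), the motor on the left (-y). Four bushes are at (334,195), (365,195), (335,221) and (367,221), and the blue tray is at (443,208). The side view shows the same things from the other side.

```bash
python3 - <<'E'
from h import *
for n,box in(("scene",(315,180,382,240)),("side",(285,222,378,292))):
    f=np.load(f"pics/{n}0.npz"); im,d=f["im"],f["d"]; c=cal(n)
    print("==",n)
    def cl(name,lo,hi,bx,amin,zmin):
        m=np.zeros(im.shape[:2],np.uint8); m[bx[1]:bx[3],bx[0]:bx[2]]=255
        bl,l=blobs(cv2.bitwise_and(im,im,mask=m),lo,hi,amin)
        for ce,s in bl:
            i=l[int(s[1]):int(s[1]+s[3]),int(s[0]):int(s[0]+s[2])]
            k=l==l[i.nonzero()[0][0]+s[1],i.nonzero()[1][0]+s[0]] if 0 else None
        for i in range(1,l.max()+1):
            v,u=np.nonzero(l==i)
            if len(u)<amin: continue
            P=cloud(c,np.c_[u,v],d); zt=np.percentile(P[:,2],90); T=P[P[:,2]>zt-.006]
            (x,y),wh,a=cv2.minAreaRect(T[:,:2].astype(np.float32))
            print(name,len(u),"px",(u.mean().round(),v.mean().round()),"top",zt.round(4),"rect",round(x,4),round(y,4),np.round(wh,3),round(a,1))
    cl("brass",(12,90,70),(30,255,255),box,40,0)
    bt=(405,170,480,245) if n=="scene" else (245,300,360,400)
    cl("tray",(100,120,60),(125,255,255),bt,200,0)
    bp=(120,165,295,235) if n=="scene" else (310,120,405,205)
    cl("yellow",(22,150,100),(32,255,255),bp,60,0)
    cl("red",(0,150,80),(8,255,255),bp,10,0)
E
```

```text
== scene
brass 133 px (np.float64(316.0), np.float64(195.0)) top 0.0022 rect 0.8135 0.116 [0.775 0.017] 10.5
brass 88 px (np.float64(362.0), np.float64(183.0)) top 0.0029 rect 0.8022 0.202 [0.777 0.115] 6.2
brass 149 px (np.float64(333.0), np.float64(195.0)) top 0.0262 rect 0.8369 0.1485 [0.719 0.029] 8.4
brass 157 px (np.float64(365.0), np.float64(197.0)) top 0.026 rect 0.4861 0.1815 [0.031 0.029] 10.7
brass 172 px (np.float64(334.0), np.float64(222.0)) top 0.026 rect 0.5793 0.1158 [0.03 0.03] 74.0
brass 167 px (np.float64(367.0), np.float64(223.0)) top 0.0259 rect 0.8728 0.1984 [0.643 0.029] 0.5
brass 48 px (np.float64(322.0), np.float64(238.0)) top 0.0021 rect 0.6184 0.0942 [0.009 0.045] 9.0
tray 2370 px (np.float64(443.0), np.float64(208.0)) top 0.033 rect 0.8075 0.299 [0.129 0.806] 75.3
yellow 458 px (np.float64(198.0), np.float64(197.0)) top 0.0394 rect 0.8785 -0.0626 [0.8  0.09] 31.8
yellow 466 px (np.float64(231.0), np.float64(201.0)) top 0.0393 rect 0.8708 -0.0155 [0.759 0.085] 25.6
yellow 429 px (np.float64(263.0), np.float64(205.0)) top 0.0389 rect 0.8645 0.0319 [0.725 0.0
[... 915 characters left out ...]

tray 4634 px (np.float64(304.0), np.float64(356.0)) top 0.0357 rect 0.4578 0.5062 [0.168 0.415] 10.7
yellow 245 px (np.float64(365.0), np.float64(143.0)) top 0.041 rect 0.4591 0.2036 [0.083 1.012] 15.6
yellow 289 px (np.float64(356.0), np.float64(161.0)) top 0.0407 rect 0.4623 0.2497 [0.084 0.924] 16.2
yellow 360 px (np.float64(346.0), np.float64(182.0)) top 0.0409 rect 0.4473 0.2881 [0.088 0.84 ] 19.9
red 31 px (np.float64(383.0), np.float64(135.0)) top 0.0766 rect 0.5319 -0.2531 [0.009 0.041] 6.3
red 35 px (np.float64(375.0), np.float64(153.0)) top 0.077 rect 0.5282 -0.1628 [0.045 0.008] 89.5
red 42 px (np.float64(366.0), np.float64(174.0)) top 0.0762 rect 0.5241 -0.0727 [0.007 0.043] 2.7
```

View pics/wrist0.png

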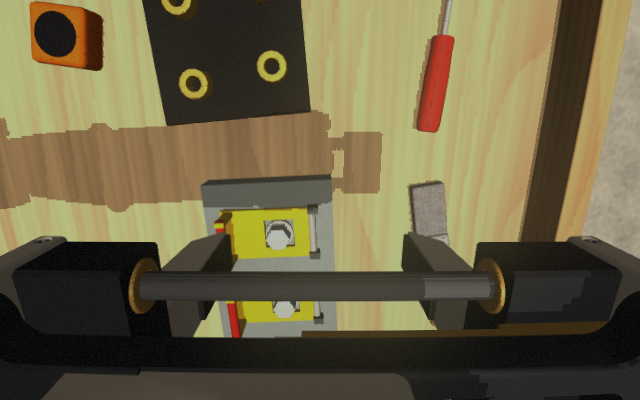

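```bash
python3 - <<'E'
from h import *
def comps(n,lo,hi,bx,amin):
    f=np.load(f"pics/{n}0.npz"); im,d=f["im"],f["d"]; c=cal(n)
    m=np.zeros(im.shape[:2],np.uint8); m[bx[1]:bx[3],bx[0]:bx[2]]=255
    bl,l=blobs(cv2.bitwise_and(im,im,mask=m),lo,hi,amin)
    for i in range(1,l.max()+1):
        v,u=np.nonzero((l==i)&(d>0))
        if len(u)>=amin: yield cloud(c,np.c_[u,v],d)
R=lambda P:cv2.minAreaRect(P[:,:2].astype(np.float32))
fmt=lambda r:(np.round(r[0],4),np.round(r[1],3),round(r[2],1))
for n in("scene","side"):
    s=n=="scene"; print("==",n)
    for P in comps(n,(12,90,70),(30,255,255),(315,180,382,240) if s else (285,222,378,292),40):
        z=np.percentile(P[:,2],90)
        if z>.015: print("bush",z.round(4),fmt(R(P[P[:,2]>z-.004])))
    for P in comps(n,(100,120,60),(125,255,255),(405,170,480,245) if s else (245,300,360,400),200):
        z=np.percentile(P[:,2],97); print("tray rim",z.round(4),fmt(R(P[P[:,2]>z-.008])),"all",fmt(R(P)),"floor",np.percentile(P[:,2],30).round(4))
    bp=(120,165,295,235) if s else (310,120,405,205)
    for P in comps(n,(22,150,100),(32,255,255),bp,60):
        z=np.median(P[:,2]); print("cap",z.round(4),fmt(R(P[abs(P[:,2]-z)<.004])))
    # bolt heads: points in plate area, 50-60 mm high
    f=np.load(f"pics/{n}0.npz"); d=f["d"]; c=cal(n); v,u=np.nonzero(d>0); k=(u>bp[0])&(u<bp[2])&(v>bp[1])&(v<bp[3]); u,v=u[k],v[k]
    P=cloud(c,np.c_[u,v],d); h=cv2.cvtColor(f["im"],cv2.COLOR_RGB2HSV)[v,u]
    for yc in(-.25,-.16,-.065):
        k=(abs(P[:,1]-yc)<.03)&(P[:,0]>.56)&(P[:,0]<.62)&(P[:,2]>.05)&(P[:,2]<.065)&(h[:,1]<90)
        if k.sum()>5: print("bolt",k.sum(),np.median(P[k,2]).round(4),fmt(R(P[k])))
E
```

```text
== scene
bush 0.0262 (array([0.4965, 0.0983]), array([0.031, 0.029]), 9.6)
bush 0.026 (array([0.485 , 0.1814]), array([0.029, 0.029]), 7.3)
bush 0.026 (array([0.5792, 0.1154]), array([0.029, 0.03 ]), 74.0)
bush 0.0258 (array([0.568 , 0.1959]), array([0.033, 0.028]), 6.2)
tray rim 0.0355 (array([0.4836, 0.3833]), array([0.129, 0.136]), 75.9) all (array([0.4836, 0.3833]), array([0.129, 0.136]), 75.9) floor 0.0035
cap 0.0372 (array([ 0.5793, -0.25  ]), array([0.092, 0.061]), 2.8)
cap 0.0371 (array([ 0.5752, -0.159 ]), array([0.093, 0.06 ]), 1.9)
cap 0.0367 (array([ 0.5704, -0.0699]), array([0.093, 0.06 ]), 2.2)
bolt 74 0.056 (array([ 0.5929, -0.2482]), array([0.025, 0.024]), 46.8)
bolt 71 0.0558 (array([ 0.5891, -0.158 ]), array([0.023, 0.024]), 65.5)
bolt 74 0.0558 (array([ 0.5846, -0.068 ]), array([0.025, 0.023]), 8.0)
== side
bush 0.0277 (array([0.5771, 0.1142]), array([0.029, 0.03 ]), 23.1)
bush 0.0279 (array([0.4935, 0.0976]), array([0.029, 0.033]), 18.3)
bush 0.0275 (array([0.5635, 0.1951]), array([0.031, 0.029]), 84.4)
bush 0.0276 (array([0.4831, 0.1807]), array([0.03 , 0.031]), 84.4)
tray rim 0.0373 (array([0.481 , 0.3841]), array([0.13 , 0.131]), 75.5) all (array([0.481 , 0.3841]), array([0.13 , 0.131]), 75.5) floor 0.0054
cap 0.0392 (array([ 0.5835, -0.2477]), array([0.079, 0.063]), 3.5)
cap 0.0389 (array([ 0.5792, -0.1591]), array([0.08 , 0.062]), 2.1)
cap 0.0389 (array([ 0.5721, -0.0697]), array([0.086, 0.062]), 2.8)
bolt 57 0.0573 (array([ 0.5892, -0.2461]), array([0.022, 0.024]), 34.4)
bolt 58 0.0577 (array([ 0.5852, -0.1589]), array([0.021, 0.028]), 20.3)
bolt 73 0.057 (array([ 0.5808, -0.0679]), array([0.023, 0.025]), 11.6)
```

Request:
carry_out(plan=[[-1.2,4.5,-2.5,0,5.2],[-2.4,9,-5,0,5.2],[-3.6,13.5,-8,0,5.2],[-4.8,17.5,-11,0,5.2],[-5.9,19.5,-14,0,5.2],[-5.9,19.5,-16,0,5.2],[-5.9,19.5,-18,0,5.2],[-5.9,19.5,-20,0,5.2],[-5.9,19.5,-21.3,0,5.2],[-5.9,19.5,-21.9,0,5.2],[-5.9,19.5,-21.9,0,5.2],[-5.9,19.5,-21.9,0,2],[-5.9,19.5,-21.9,0,2],[-5.9,19.5,-21.9,0,2],[-5.9,19.5,-21.9,0,2],[-5.9,19.5,-21.9,0,2]], squeeze=25)

```text
clock: 1.75
position: [0.566, 0.1951, 0.0734]
ee_rot: [-2.221, -2.221, -0.0]
force: [-1.0, -0.6, 6.4]
width: 0.344
```

Request:
carry_out(plan=[[0,0,2,0,2],[0,0,5,0,2],[-1,3,8,0,2],[-2.5,7,8,0,2],[-4,11,8,0,2],[-5.5,15.5,8,0,2],[-7,19.5,8,0,2],[-7.7,21.6,8,0,2],[-7.7,21.6,5,0,2],[-7.7,21.6,2.5,0,2],[-7.7,21.6,1,0,2],[-7.7,21.6,0.4,0,2],[-7.7,21.6,0.4,0,2],[-7.7,21.6,0.4,0,4.6],[-7.7,21.6,0.4,0,4.6],[-7.7,21.6,0.4,0,4.6],[-7.7,21.6,3,0,4.6],[-7.7,21.6,7,0,4.6],[-7.7,21.6,8,0,4.6]])

```text
clock: 3.65
position: [0.4907, 0.4126, 0.1581]
ee_rot: [-2.222, -2.221, -0.011]
force: [0.7, 0.7, 0.7]
width: 0.5
```

Request:
carry_out(plan=[[0,-4.5,0,0,5],[-0.2,-9,0,0,5],[-0.4,-13.5,0,0,5],[-0.5,-18,0,0,5],[-0.6,-22,0,0,5],[-0.7,-23.2,-0.5,0,5],[-0.7,-23.2,-3,0,5],[-0.7,-23.2,-5.5,0,5],[-0.7,-23.2,-7.5,0,5],[-0.7,-23.2,-8.4,0,5],[-0.7,-23.2,-8.4,0,5],[-0.7,-23.2,-8.4,0,2],[-0.7,-23.2,-8.4,0,2],[-0.7,-23.2,-8.4,0,2],[-0.7,-23.2,-8.4,0,2],[-0.7,-23.2,-8.4,0,2]])

```text
clock: 5.25
position: [0.484, 0.1809, 0.075]
ee_rot: [-2.222, -2.221, -0.013]
force: [-2.0, 0.3, 6.9]
width: 0.342
```

Request:
carry_out(plan=[[0,0,2,0,2],[0,0,5,0,2],[-0.2,3,8,0,2],[-0.4,7,8,0,2],[-0.6,11,8,0,2],[-0.8,15,8,0,2],[-0.9,17.5,8,0,2],[-0.9,17.5,6,0,2],[-0.9,17.5,3,0,2],[-0.9,17.5,1,0,2],[-0.9,17.5,0.3,0,2],[-0.9,17.5,0.3,0,2],[-0.9,17.5,0.3,0,4.6],[-0.9,17.5,0.3,0,4.6],[-0.9,17.5,0.3,0,4.6],[-0.9,17.5,3,0,4.6],[-0.9,17.5,7,0,4.6],[-0.9,17,11,0,4.6],[-0.9,15,14,0,2],[-0.9,12,16,0,0]])

```text
clock: 7.25
position: [0.4753, 0.3025, 0.2381]
ee_rot: [-2.219, -2.224, -0.02]
force: [0.1, 0.1, -0.3]
width: 0.378
```

```bash
python3 - <<'E'
from h import *
_,a,_=snap("scene","s1"); _,b,_=snap("side","d1")
o=np.hstack([cv2.resize(a[150:260,300:490],None,fx=2,fy=2),cv2.resize(b[200:310+90,220:400],(360,400))[:220*400//400*1] if 0 else cv2.resize(b[200:400,220:410],(209,220))])
cv2.imwrite("pics/m1.png",o[:,:,::-1])
E
```

```text
(no output)
```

View pics/m1.png

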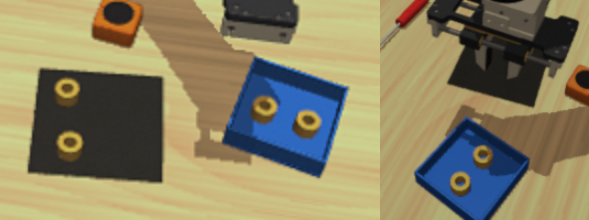

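Two bushes stand in the tray (265,107 and 307,123 in the left crop) and two remain on the mat. Next I tap the left bolt.

Request:
carry_out(plan=[[1,-4.5,0,0,0],[2.2,-9,0,0,0],[3.5,-13.5,0,0,0],[4.8,-18,0,0.02,0],[6,-22.5,-1,0.04,0],[7.4,-27,-3,0.05,0],[8.8,-31.5,-5,0.05,0],[10,-35.5,-7,0.05,0],[10.8,-37,-9,0.05,0],[10.8,-37,-10.3,0.05,0],[10.8,-37,-10.3,0.05,0],[10.8,-37,-10.3,0.05,0]], squeeze=20)

```text
clock: 8.55
position: [0.585, -0.0705, 0.1359]
ee_rot: [2.167, 2.272, 0.021]
force: [0.3, -0.1, 0.0]
width: 0.006
```

```bash
python3 - <<'E'
from h import *
print(arm.observe()["position"],arm.observe()["force"]); snap("wrist","w2")
E
```

```text
[ 0.58499327 -0.07054508  0.13586634] [ 0.25198043 -0.09784455  0.00849357]
```

View pics/w2.png

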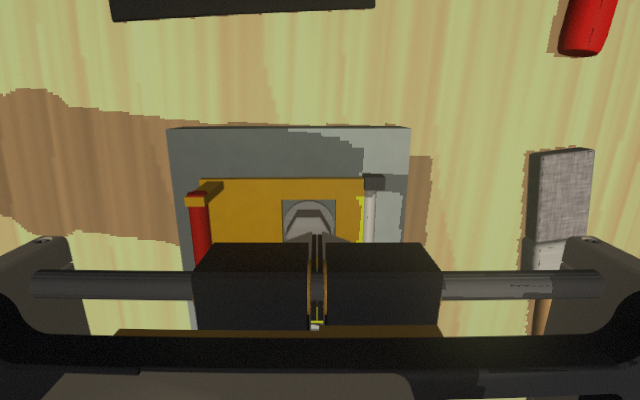

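The wrist view shows the closed fingertips at about (317,240), straight over the left bolt head at (308,220).

Request:
carry_out(plan=[[0,0.1,-0.5,0,0],[0,0.2,-1,0,0],[0,0.2,-1.3,0,0],[0,0.2,-1.5,0,0],[0,0.2,-1.7,0,0],[0,0.2,-1.9,0,0],[0,0.2,-1.9,0,0]])

```text
clock: 9.3
position: [0.5856, -0.0682, 0.1208]
ee_rot: [2.166, 2.271, 0.024]
force: [-13.6, 2.7, 39.6]
width: 0.003
```

Request:
carry_out(plan=[[0,0,1,0,0],[0,-0.5,2.5,0,0],[0.1,-4.5,2.5,0,0],[0.3,-8.5,2.5,0,0],[0.3,-9,2,0,0],[0.3,-9,1,0,0],[0.3,-9,0.5,0,0],[0.3,-9,0.3,0,0],[0.3,-9,0.1,0,0],[0.3,-9,0,0,0],[0.3,-9,0,0,0]])

```text
clock: 10.4
position: [0.5888, -0.1575, 0.1209]
ee_rot: [2.165, 2.272, 0.025]
force: [-0.3, 0.1, 0.4]
width: 0.007
```

Request:
carry_out(plan=[[0,0,-0.1,0,0],[0,0,-0.2,0,0],[0,0,-0.2,0,0]])

```text
clock: 10.7
position: [0.5889, -0.1577, 0.119]
ee_rot: [2.165, 2.272, 0.025]
force: [0.2, 0.3, 1.6]
width: 0.003
```

Request:
carry_out(plan=[[0,0,-0.2,0,0],[0,0,-0.4,0,0],[0,0,-0.6,0,0],[0,0,-0.7,0,0],[0,0,-0.7,0,0]])

```text
clock: 11.2
position: [0.5891, -0.1578, 0.1136]
ee_rot: [2.164, 2.271, 0.026]
force: [-7.5, 1.3, 21.5]
width: 0.004
```

Request:
carry_out(plan=[[0,0,1,0,0],[0,-0.5,3,0,0],[0.1,-4.5,3,0,0],[0.3,-8.4,3,0,0],[0.3,-8.9,2.5,0,0],[0.3,-8.9,1.6,0,0],[0.3,-8.9,1.1,0,0],[0.3,-8.9,0.8,0,0],[0.3,-8.9,0.6,0,0],[0.3,-8.9,0.5,0,0],[0.3,-8.9,0.5,0,0]])

```text
clock: 12.3
position: [0.5921, -0.245, 0.1211]
ee_rot: [2.162, 2.274, 0.027]
force: [-12.0, 3.2, 27.9]
width: 0.005
```

Middle is the loose one (fingertip reached 47.6 mm); left and right held at about 55 mm under 28–40 N. I'll hover over the middle bar and confirm with the cameras.

Request:
carry_out(plan=[[0,0,2.5,0,0],[-1,1,6,0,0],[-3.5,4,6,0,0],[-6,7.5,5.5,0,3.6],[-6.2,8.35,5,0,3.6],[-6.2,8.35,5,0,3.6],[-6.2,8.35,5,0,3.6],[-6.2,8.35,5,0,3.6]])

```text
clock: 13.1
position: [0.531, -0.1625, 0.1712]
ee_rot: [2.163, 2.272, 0.027]
force: [0.4, -0.2, -0.7]
width: 0.367
```

```bash
python3 - <<'E'
from h import *
print(arm.observe()["position"],arm.observe()["width"])
for n in("scene","side"):
    c,im,d=snap(n,n+"3"); bp=(120,165,295,235) if n=="scene" else (310,120,405,205)
    v,u=np.nonzero(d>0); k=(u>bp[0])&(u<bp[2])&(v>bp[1])&(v<bp[3]); u,v=u[k],v[k]
    P=cloud(c,np.c_[u,v],d); h=cv2.cvtColor(im,cv2.COLOR_RGB2HSV)[v,u]
    for nm,x,y in(("R",.591,-.247),("M",.587,-.158),("L",.583,-.068)):
        k=np.hypot(P[:,0]-x,P[:,1]-y)<.009
        if k.sum(): print(n,nm,k.sum(),np.median(P[k,2]).round(4))
        k=(abs(P[:,1]-y)<.04)&(P[:,0]<.56)&(P[:,2]>.055)&(P[:,2]<.085)&((h[:,0]<9)|(h[:,0]>174))&(h[:,1]>140)
        if k.sum()>5: print("  bar",k.sum(),P[k].mean(0).round(4),np.percentile(P[k],[5,95],axis=0).round(4).tolist())
a=np.load("pics/side3.npz")["im"]; b=np.load("pics/scene3.npz")["im"]
cv2.imwrite("pics/m3.png",np.hstack([cv2.resize(b[120:250,160:300],None,fx=2.8,fy=2.8),cv2.resize(a[90:220,290:430],None,fx=2.8,fy=2.8)])[:,:,::-1])
E
```

```text
[ 0.53095347 -0.16249013  0.17120846] 0.36746740436362113
scene R 28 0.0562
  bar 29 [ 0.5365 -0.2641  0.0724] [[0.5328, -0.2741, 0.0685], [0.5402, -0.2537, 0.077]]
scene M 29 0.0479
  bar 38 [ 0.5314 -0.1498  0.0723] [[0.5271, -0.163, 0.0679], [0.5348, -0.1315, 0.0757]]
scene L 31 0.056
  bar 59 [ 0.5277 -0.0722  0.0726] [[0.5234, -0.0926, 0.0693], [0.5319, -0.0508, 0.076]]
side R 17 0.0544
  bar 8 [ 0.533  -0.2359  0.0742] [[0.5302, -0.253, 0.0683], [0.5358, -0.223, 0.078]]
side M 29 0.0505
  bar 36 [ 0.5273 -0.1581  0.0745] [[0.5242, -0.1822, 0.071], [0.5307, -0.1316, 0.0775]]
side L 33 0.0573
  bar 48 [ 0.5237 -0.0715  0.0738] [[0.5203, -0.0933, 0.0697], [0.5286, -0.0438, 0.0767]]
```

View pics/m3.png

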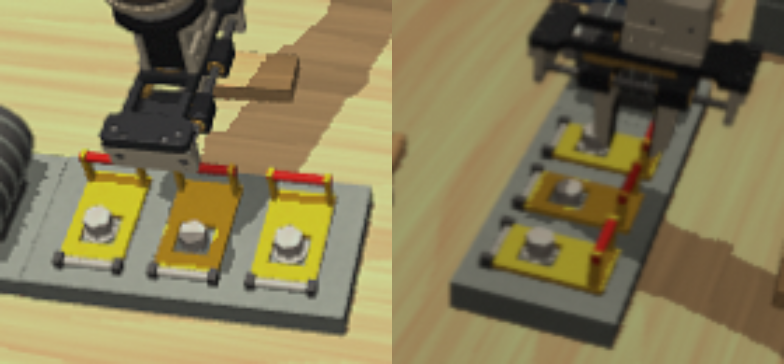

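The middle bolt head reads 48–50 mm against 54–57 mm for the others, so it stays down and is the loose one. The fingers are over the middle bar, so I descend and pinch it.

Request:
carry_out(plan=[[-0.2,0.1,-1.5,0,3.6],[-0.2,0.1,-3,0,3.6],[-0.2,0.1,-4.2,0,3.6],[-0.2,0.1,-5,0,3.6],[-0.2,0.1,-5,0,3.6],[-0.2,0.1,-5,0,0.5],[-0.2,0.1,-5,0,0.5],[-0.2,0.1,-5,0,0.5],[-0.2,0.1,-5,0,0.5],[-0.2,0.1,-5,0,0.5]], squeeze=30)

```text
clock: 14.2
position: [0.5276, -0.1617, 0.1214]
ee_rot: [2.165, 2.273, 0.025]
force: [-4.2, 0.3, 6.0]
width: 0.096
```

Request:
carry_out(plan=[[0.34,0,0.8,0,0.5],[0.75,0.05,1.6,0,0.5],[1.25,0.05,2.35,0,0.5],[1.8,0.1,3.05,0,0.5],[2.4,0.1,3.7,0,0.5],[3,0.15,4.3,0,0.5],[3,0.15,4.3,0,0.5]])

```text
clock: 14.9
position: [0.557, -0.1603, 0.1656]
ee_rot: [2.166, 2.274, 0.023]
force: [-8.9, -1.0, 6.1]
width: 0.095
```

Request:
carry_out(plan=[[0.75,0.05,0.45,0,0.5],[1.5,0.1,0.9,0,0.5],[2.3,0.1,1.3,0,0.5],[3.1,0.15,1.6,0,0.5],[3.8,0.2,1.85,0,0.5],[4.35,0.2,1.95,0,0.5],[4.35,0.2,1.95,0,0.5],[4.35,0.2,1.95,0,0.5]])

```text
clock: 15.7
position: [0.6014, -0.1583, 0.1867]
ee_rot: [2.165, 2.273, 0.025]
force: [-3.7, 0.1, 7.7]
width: 0.096
```

```bash
python3 - <<'E'
from h import *
s=arm.observe(); print(s["clock"],s["position"],s["force"],s["width"])
snap("scene","s4"); snap("side","d4")
a=np.load("pics/d4.npz")["im"]; b=np.load("pics/s4.npz")["im"]
cv2.imwrite("pics/m4.png",np.hstack([b[60:320,110:510],a[80:340,230:450]])[:,:,::-1])
c=cal("side"); d=np.load("pics/d4.npz")["d"]; h=cv2.cvtColor(a,cv2.COLOR_RGB2HSV)
m=(cv2.inRange(h,(18,120,50),(34,255,255))>0)&(d>0); m[:120]=0;m[205:]=0;m[:,:310]=0;m[:,405:]=0
v,u=np.nonzero(m); P=cloud(c,np.c_[u,v],d); k=(abs(P[:,1]+.158)<.028)&(P[:,2]>.045); P=P[k]
if len(P)>20:
    n=np.linalg.svd(P-P.mean(0))[2][2]; print(len(P),"normal",n,"tilt",np.degrees(np.arccos(abs(n[2]))))
E
```

```text
15.7 [ 0.60143388 -0.15828297  0.18671597] [-3.6938633   0.08616908  7.70292183] 0.09629043283262353
195 normal [-0.87784007  0.01474162 -0.47872695] tilt 61.39770997825852
```

View pics/m4.png

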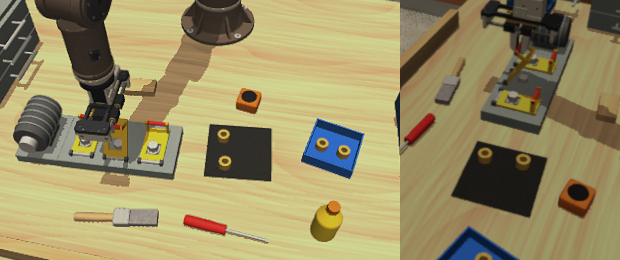

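The middle cap stands tilted in the grip (115,140) while its neighbours are flat. The bushes are split two and two, and the other things look unmoved. Handing in.

```bash
python3 -c "
from cell import arm
print(arm.sign_off())"
```

```text
the job is handed in; nothing more can be done
None
```

I moved two brass bushes into the blue tray, found the loose bolt by tapping all three, and handed in with its cap still held open. The arm's clock stood at about 16 s of the 72 s allowed.

- **Bushes:** the last pictures show two in the tray and two left on the mat.
- **Loose bolt:** it is the middle one. It sank and stayed down; afterwards its head read 48 mm above the table in the scene camera and 50 mm in the side camera. The left and right bolts held at about 55 mm when pressed with 40 N and 28 N, and afterwards read 54–57 mm. The 40 N on the left bolt was the fingertip and was higher than I needed.
- **Cap:** the middle cap is open about 58° from the arm's movement, or about 61° from a plane fitted to the side camera's depth. The jaws are still closed on its bar with a 30 N grip. The left and right caps look shut.
- **Other things:** the tape, screwdriver, brush, glue and offcut look unmoved in the last pictures. I did not measure their positions.
- **Disagreements:** the two fixed cameras differed by 2–4 mm. No check failed.

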